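Bring the long van out of the traverser fiddle yard

TASK

Bring the longest of the three vans out of the model railway's fiddle yard. Pull the traverser's locking plunger right up to its stop, keep it up while you slide the traverser until that van's road lines up with the exit track, and let the pin drop fully home again. Then push the van out along the exit track, on its wheels, until it is wholly clear of the traverser; leave the other two vans on their roads and the things around undisturbed.

Things in the scene. Friction and masses are not known exactly. Their poses are not given: they have to be found in the camera images.
- fiddle_yard: Fixed railway board, place and yaw vary: plywood base 244 x 540 x 10 mm (x -150 to 94 mm) carrying the traverser, and beyond it (x 94 to 420, y -330 to 330 mm) a layout board 30 mm high with one exit track along x at y = 0. Origin on the table; x points from the traverser out along the exit track, y across the roads, z up. Rail tops are at z = 39 mm; rails are 32 mm apart.
- exit_track (a point): Centre of the exit track at rail-top height, at its end beside the traverser: x 94, y 0, z 39 mm in the fiddle_yard frame (the traverser's rails end at x 92 mm). Either side of it, from 37 mm off the centre, guard strips 22 mm high stand on the layout board at x 97 to 102 mm.
- deck (a point): Middle of the traverser's top: a sliding plywood deck 184 mm (x, -92 to 92 mm) x 280 mm (y), top at z 30 mm, with four roads of track along x at 34 and 102 mm either side of this point. A metal upstand along its near edge reaches z 44 mm. Moves with joint traverser.
- traverser (a joint): Slide of the traverser along the fiddle_yard's +y, 0 to 0.204 m. Starts locked at 0, with the empty road (farthest to +y) in line with the exit track; 0.068, 0.136 and 0.204 bring the 2nd, 3rd and 4th road (towards -y) in line; at each the index strip has a slot for the pin. About 1.5 N of friction; moves only with the pin lifted.
- plunger (a joint): Lift of the sprung locking plunger, m: 0 with the pin home in a slot, 0.0125 pulled up to its stop. The spring pulls it down, 4 N at 0, 8 N at the stop. The pin, 8 mm thick with a round tip, clears the index strip above 0.010 and rests on it at about 0.0095 if let down between slots. Slots are 9.4 mm wide; the tip finds one from 2 mm off.
- knob (a point): Grip point on the vertical axis of the plunger's black mushroom knob: 21 to 26 mm in diameter, top 11 mm above and underside 13 mm below this point. Stands on a metal tongue (27 mm below this point, pin home) at the middle of the traverser's near edge, x -125 mm in the fiddle_yard frame; travels with it. z = 60 mm with the pin home.
- van_long: Longest of three like brown vans with grey roofs, on four wheels, rolling freely (0.1 N); loose. 150 mm over its buffers, 54 mm wide, roof 70 mm above the rail, about 260 g. Origin midway along at rail-top height; x along it, z up. Flat end walls, 7 mm inside the buffer faces, span 24 to 62 mm above the rail; buffers end 25 mm above it. Stands on the 2nd, 3rd or 4th road, x 0 to 12 mm.
- van_middle: Look-alike van, 130 mm over its buffers; same form, origin and axes.
- van_short: Look-alike van, 110 mm over its buffers; same form, origin and axes.
- tree_tall: Bystander: model conifer, 150 mm tall, on the layout board; origin at its foot.
- tree_low: Bystander: model conifer, 115 mm tall, on the layout board; origin at its foot.
- lineside_hut: Bystander: brick hut, 80 x 71 x 77 mm, on the layout board; origin under its centre.
- signal: Bystander: slim signal mast, 133 mm tall, on the layout board near the exit; origin at its foot.
- rerailer: Bystander: grey plastic rerailing ramp, 75 x 26 x 11 mm, on the base's near apron; origin under its centre.
- screwdriver: Bystander: screwdriver on the table, 160 mm long.
- pin_jar: Bystander: small jar on the table, 48 mm wide, 55 mm tall.
- glue_bottle: Bystander: glue bottle on the table, 38 mm wide, 110 mm tall.

How it is judged:
By the outcome, as a careful person would: the job done as asked, in the order asked, and still so for the second after the job is handed in, with the robot touching nothing.
It also fails if it takes over 54 s, if anything falls off the work surface, if the arm or the gripper's body presses on something with over 40 N, if the wrist force passes 120 N, or if a joint passes its speed limit or range.

ROBOT

A 6-joint arm with a two-finger parallel gripper is mounted at the origin on the work surface. World frame = base frame: x ahead of the robot, y to its left, z up, the work surface at z = 0. Lengths are in m, angles in rad, forces in N, time in s.
With the tool pointing down it reaches from about 0.375 to 0.9 m from the base axis. Payload 3.1 kg.
Tool frame: the origin (TCP) lies midway between the tips of the shut fingers; the grasp point (between the pads) lies 19 mm behind it; z points along the fingers, y is the line along which they close (so a half turn about z gives the same grasp; the last joint's range is limited). The gripper opens to 87 mm and grips with 3 to 60 N. Pads are 19 mm wide; open, the fingers measure 117 mm over their backs; the gripper's body (75 mm by 190 mm) begins 51 mm behind the grasp point.
Start: joints at [-1.373, 0.527, 1.433, -0, 1.181, -0.178], TCP at [0.229, -0.581, 0.223] pointing down, gripper open.
Joint ranges: [-3.08, 3.08], [-0.75, 2.2], [0.22, 2.44], [-1.43, 4.57], [0, 2.65], [-2.85, 2.85]. Speed limits (rad/s): [2.79, 2.79, 3.14, 3.14, 3.14, 3.14].

INTERFACE

Orientations are given as a unit quaternion [x, y, z, w].
In Python, from rig import robot gives the robot as it stands. The module is installed in compiled form; this text tells all that it offers.
- The arm moves only by the tool play_rows, never from a script. Its arguments are lists of equal length, an entry for each row: "gripper": the closure, from -1 (fully open) to 1 (shut); "delta_pos": the shift along the tool's x, y, z in cm, a list of three; "turn": the turn, a rotation vector about the tool's x, y, z in rad, a list of three. A call has 1 to 12 rows; each row is the pose to reach, as a shift and turn from the pose commanded when the call began, along the tool's axes at that moment; what a row does not reach only later rows make up. A row lasts 1/8 s, in which the tool goes at most 62.5 mm and 10.7 degrees, less where a joint would pass 70% of its speed; a pose out of reach is approached as far as the arm can. A call with a gripper value outside its range is refused whole. The fingers move at their own pace and stop on an object; "squeeze" is the grip in N (left out, the last holds). Time passes only in rows, so rows that repeat a pose let the fingers close. It gives the time, the measured TCP pose, the force, the opening and the grip force at its end, in the units of the state.
- robot.get_obs(): the state, without advancing time (a new reading comes with each control period).
- robot.camera(name): name is "scene" or "top" or "wrist"; returns a dict with "color" (480x640x3 uint8, red, green, blue), "vfov" (degrees; the focal length in pixels is half the picture's height over the tangent of half this angle, whatever the lens; pixels are square), "cx", "cy" (the principal point, pixels), "R" (3x3) and "t" (3): a world point X has camera coordinates R X + t. Camera axes: x right, y down, z forward; pixel columns grow to the right and rows downward; lengths in m; the calibration is good to about 2 mm. A picture is of the moment at which its call begins. There is no depth.
- robot.hand_in(): hands the job in; it is judged then, once.
The state is a dict: "time": time; "q": joint angles; "joint_velocities": joint speeds; "joint_torque": joint torques, N m; "position": TCP position; "tool_rot": TCP orientation; "ft_force": force on the tool from outside, world axes, zero at the start; "moment": the same for the moment, N m; "grip_width": finger opening in m; "grip_force": force on a finger pad.
Only numpy, scipy, OpenCV 4.12 (cv2) and the standard library are available. Lean on these libraries where they do the work, as an engineer would, in place of code of your own. Each camera call takes 0.05 s, during which the arm holds its last target. There are 200 camera calls.

## Working session

There is one attempt and no reset: what is moved stays moved. The work goes in short steps, Python scripts to look and compute and a tool call to move; the robot and the scene stay as the last step left them, time stands still between calls to the robot, and variables do not carry over. Pictures are saved under pics/ and viewed, at most 10 in all, crops included, and the job is handed in when it is done.

Besides the shell and the picture viewer there is one more tool, called after "Emit:" as a command line: name --argument value ..., lists and objects as JSON in quotes. play_rows: Moves the arm, as the interface text tells. Its arguments: {"type":"object","properties":{"gripper":{"type":"array","items":{"type":"number"}},"delta_pos":{"type":"array","items":{"type":"array","items":{"type":"number"}}},"turn":{"type":"array","items":{"type":"array","items":{"type":"number"}}},"squeeze":{"type":"number"}},"required":["gripper","delta_pos","turn"]}

```bash
mkdir -p pics; cat > h.py <<'E'
import numpy as np, cv2
from rig import robot
def cam(n):
    c=robot.camera(n); c['f']=240/np.tan(np.radians(c['vfov'])/2); c['R']=np.array(c['R']);c['t']=np.array(c['t']); return c
def ray(c,u,v,z):
    d=c['R'].T@np.array([(u-c['cx'])/c['f'],(v-c['cy'])/c['f'],1]); o=-c['R'].T@c['t']
    return o+d*(z-o[2])/d[2]
def proj(c,X):
    p=c['R']@np.array(X)+c['t']; return c['cx']+c['f']*p[0]/p[2],c['cy']+c['f']*p[1]/p[2]
E
python3 - <<'E'
from h import *
import pickle
o=robot.get_obs(); print({k:np.round(v,3) for k,v in o.items()})
for n in('top','scene'):
    c=cam(n); pickle.dump(c,open(n+'.pkl','wb')); cv2.imwrite(f'pics/{n}0.png',c['color'][:,:,::-1]); print(n,c['f'],c['cx'],c['cy'],-c['R'].T@c['t'],c['R'].round(3).tolist())
E
```

```text
{'time': np.float64(0.0), 'q': array([-1.374,  0.528,  1.434,  0.   ,  1.181, -0.179]), 'joint_velocities': array([ 0.002,  0.   ,  0.001,  0.   , -0.001,  0.002]), 'joint_torque': array([-1.0000e-03, -4.4005e+01, -1.7659e+01,  6.3000e-02,  5.8000e-02,
       -0.0000e+00]), 'position': array([ 0.229, -0.581,  0.222]), 'tool_rot': array([ 0.982,  0.187, -0.   , -0.001]), 'ft_force': array([-0.369, -0.312, -0.546]), 'moment': array([ 0.023, -0.006, -0.011]), 'grip_force': np.float64(0.0), 'grip_width': np.float64(0.087)}
top 603.2704784610412 320.3488291985465 236.72592054760167 [ 0.35662124 -0.04938532  1.71273203] [[-0.008, -1.0, 0.002], [-0.996, 0.008, -0.093], [0.093, -0.003, -0.996]]
scene 570.5526204806517 316.71236593311136 234.9127910493485 [1.40801123 0.17759953 0.86935985] [[-0.234, 0.972, 0.017], [0.648, 0.169, -0.743], [-0.725, -0.163, -0.669]]
```

View pics/top0.png

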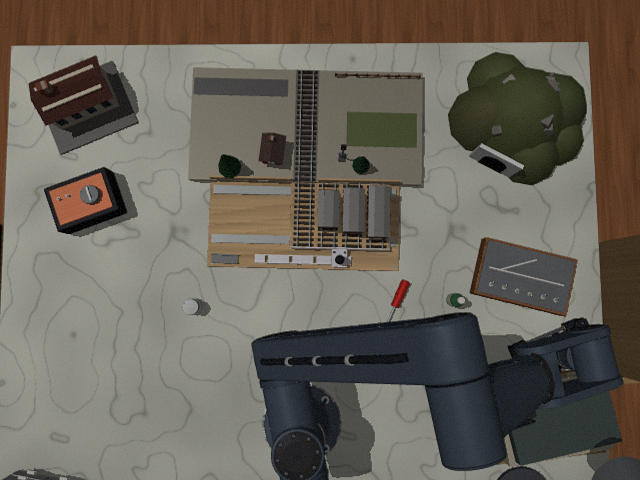

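View pics/scene0.png

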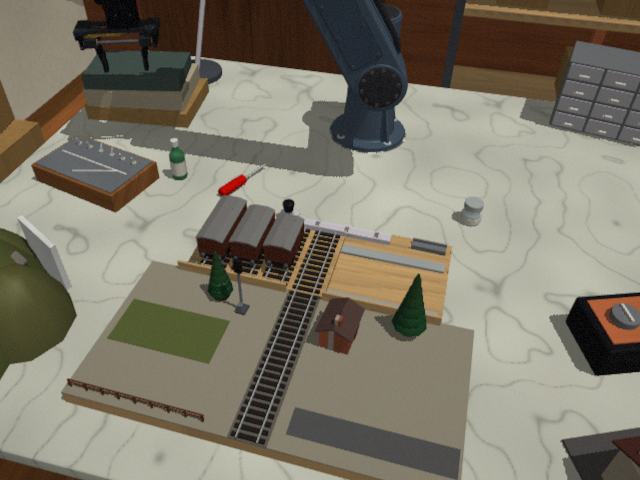

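Three vans stand on roads 2–4; the rightmost in the top view (col 379, rows 185–240) looks longest. The knob is near (340,259), the exit track near col 305, and the signal near (343,155). Next I measure these.

```bash
python3 - <<'E'
from h import *
import pickle
c=pickle.load(open('top.pkl','rb')); s=pickle.load(open('scene.pkl','rb'))
# rough frame from layout-board corners z=.03
P=[ray(c,u,v,.03)[:2] for u,v in((193,68),(424,73),(424.5,187),(190,181))]
print('corners',np.round(P,3))
e=P[0]-P[1]; print('yaw far edge',np.degrees(np.arctan2(-e[0],e[1]))); e=P[3]-P[2]; print('near',np.degrees(np.arctan2(-e[0],e[1])),np.linalg.norm(e))
hsv=cv2.cvtColor(c['color'],cv2.COLOR_RGB2HSV)
# knob: dark blob
m=(c['color'].max(2)<60).astype(np.uint8); m[:,:328]=0;m[:,352:]=0;m[:250]=0;m[268:]=0
n,l,st,ce=cv2.connectedComponentsWithStats(m); print(st.tolist(),ce.round(1).tolist())
for i in range(1,n): print('knob',ray(c,*ce[i],.071).round(4))
m=(s['color'].max(2)<60).astype(np.uint8); m[:196]=0;m[216:]=0;m[:,:278]=0;m[:,300:]=0
n,l,st,ce=cv2.connectedComponentsWithStats(m); print('scene',st.tolist(),ce.round(1).tolist())
for i in range(1,n): print('knob',ray(s,*ce[i],.06).round(4))
# van roof extents, grey in top image
for nm,u,v0,v1 in(('s',330,190,228),('m',354,186,234),('l',379,185,241)):
    a=ray(c,u,v0,.105);b=ray(c,u,v1,.105);print(nm,a.round(3),b.round(3),np.hypot(*(a-b)[:2]).round(3))
a=cv2.resize(c['color'][170:275,200:410],None,fx=3.8,fy=3.8,interpolation=cv2.INTER_CUBIC)
cv2.imwrite('pics/crop1.png',a[:,:,::-1])
E
```

```text
corners [[ 1.004  0.308]
 [ 0.985 -0.356]
 [ 0.653 -0.35 ]
 [ 0.675  0.312]]
yaw far edge -1.6705861119473029
near -1.9040468685666772 0.6625541986818575
[[0, 0, 640, 480, 307130], [333, 252, 2, 1, 2], [344, 252, 1, 1, 1], [335, 255, 10, 10, 67]] [[319.5, 239.5], [333.5, 252.0], [344.0, 252.0], [339.6, 259.4]]
knob [ 0.468  -0.0901  0.071 ]
knob [ 0.4678 -0.1188  0.071 ]
knob [ 0.4478 -0.1066  0.071 ]
scene [[0, 0, 640, 480, 307084], [283, 200, 11, 13, 116]] [[319.5, 239.5], [288.1, 205.6]]
knob [ 0.4523 -0.1048  0.06  ]
s [ 0.633 -0.082  0.105] [ 0.53  -0.081  0.105] 0.103
m [ 0.644 -0.146  0.105] [ 0.514 -0.145  0.105] 0.13
l [ 0.646 -0.214  0.105] [ 0.494 -0.211  0.105] 0.152
```

View pics/crop1.png

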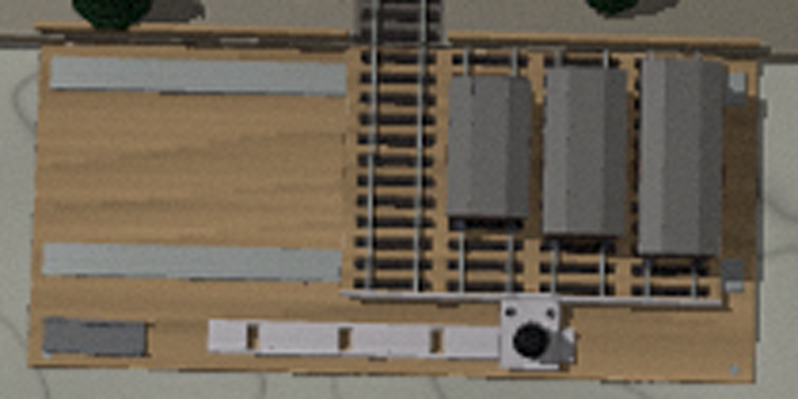

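Van lengths 103/130/152 mm confirm that the long van is on the 4th road, so the slide is 0.204 m. Yard yaw is about −1.9° and the knob is near (0.449, −0.106). I'll move above the knob and look with the wrist camera.

Emit:
play_rows --gripper '[-1,-1,-1,-1,-1,-1,-1,-1,-1,-1,-1,-1]' --delta_pos '[[3,-2.9,0],[7,-6.7,0],[11,-10.5,0],[15,-14.3,0],[19,-18.1,0],[23,-21.9,0],[27,-25.7,0],[31,-29.5,0],[34.5,-32.9,0],[37,-35.2,1],[37.9,-36.1,2],[37.9,-36.1,2]]' --turn '[[0,0,0.04],[0,0,0.08],[0,0,0.12],[0,0,0.16],[0,0,0.2],[0,0,0.24],[0,0,0.28],[0,0,0.32],[0,0,0.36],[0,0,0.4],[0,0,0.41],[0,0,0.41]]'

```text
time: 1.6
position: [0.4489, -0.1052, 0.2018]
tool_rot: [1.0, -0.016, -0.001, -0.001]
ft_force: [-0.7, 0.2, -0.7]
grip_width: 0.0869
grip_force: 0.0
```

```bash
python3 - <<'E'
from h import *
import pickle
o=robot.get_obs(); print({k:np.round(o[k],4) for k in('time','q','position','tool_rot','ft_force')})
c=cam('wrist'); pickle.dump(c,open('w1.pkl','wb')); cv2.imwrite('pics/w1.png',c['color'][:,:,::-1]); print(c['f'],-c['R'].T@c['t'],c['R'].round(3).tolist(),proj(c,[.449,-.106,.071]))
E
```

```text
{'time': np.float64(1.6), 'q': array([-4.7340e-01,  3.4090e-01,  1.8525e+00, -1.0000e-04,  9.5070e-01,
        1.1293e+00]), 'position': array([ 0.4489, -0.1052,  0.2018]), 'tool_rot': array([ 9.999e-01, -1.590e-02, -1.100e-03, -5.000e-04]), 'ft_force': array([-0.737 ,  0.1703, -0.7179])}
375.41657930685653 [ 0.52889221 -0.10918274  0.36302756] [[-0.033, -0.999, -0.0], [-0.955, 0.031, 0.294], [-0.293, 0.01, -0.956]] (np.float64(325.1231319564507), np.float64(228.46206021746244))
```

View pics/w1.png

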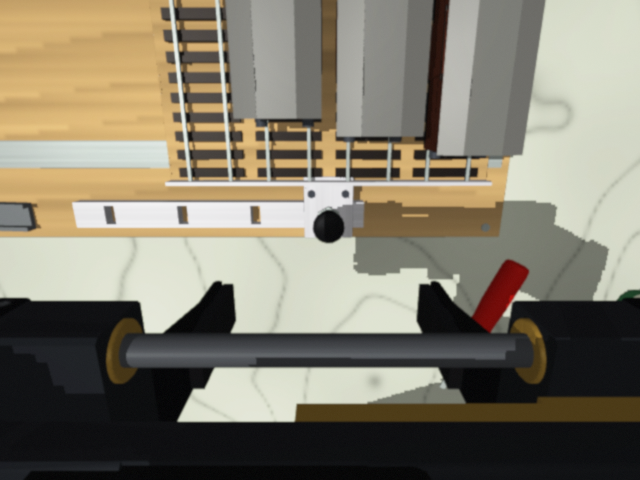

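The knob shows at (328,226), the upstand runs level at row 184, and the index slots sit at cols 110, 182 and 255. Next I refine knob position and yaw.

```bash
python3 - <<'E'
from h import *
import pickle
c=pickle.load(open('w1.pkl','rb'));I=c['color']
m=(I.max(2)<60).astype(np.uint8); m[:200]=0;m[245:]=0;m[:,:310]=0;m[:,346:]=0
n,l,st,ce=cv2.connectedComponentsWithStats(m)
for i in range(1,n):
  if st[i][4]>100: print(st[i],ce[i],[ray(c,*ce[i],z)[:2].round(4) for z in(.058,.062,.066)])
g=I.astype(int).min(2)
# upstand top edge & index strip lower edge: bright rows per column
for (lo,hi,cols,z) in((176,192,range(260,480,10),.044),(218,234,range(120,300,10),.025)):
    pts=[]
    for u in cols:
        col=g[lo:hi,u]; r=np.where(col>170)[0]
        if len(r): pts.append(ray(c,u,lo+r.mean() if lo==176 else lo+r.max(),z)[:2])
    P=np.array(pts); k=np.polyfit(P[:,1],P[:,0],1); print(len(P),'yaw',-np.degrees(np.arctan(k[0])),k)
    print(np.abs(P[:,0]-np.polyval(k,P[:,1])).max())
# rail x: upstand ends, z .044
print([ray(c,u,183,.044)[:2].round(4) for u in(166,490)])
# slots
print([ray(c,u,214,.025)[:2].round(4) for u in(110,182,255)])
# exit track in top image, rails rows
t=pickle.load(open('top.pkl','rb'))
for v in(75,120,165): print(v,t['color'][v,288:324].astype(int).sum(1)//3)
E
```

```text
[314 211  30  31 733] [328.58799454 226.21691678] [array([ 0.4473, -0.1088]), array([ 0.4484, -0.1088]), array([ 0.4494, -0.1088])]
22 yaw -1.7669981228537295 [0.03084972 0.48417626]
0.00228825027022439
18 yaw -1.8747220470162085 [0.03273175 0.44128146]
2.220446049250313e-16
[array([0.486, 0.028]), array([ 0.477, -0.247])]
[array([0.4567, 0.0923]), array([0.4545, 0.026 ]), array([ 0.4523, -0.0413])]
75 [100 102 101 102 104  99 101 101  75  66  46  47  64 109  30  58  57  59
  58  56  56  57  64  64  68  86  51  34  69  62  68  94  98 101  99 101]
120 [107 107 105 100 105 106 101  71  75  65  68  83 102  42  75  78  75  75
  76  78  77  69  73  78 114  56  40  69  67  71  97 104  96 100 105 102]
165 [ 58  53  55  64 111  98  75  74  71  71  87  97  40  77  70  73  72  69
  67  54  57  53  69 125  22  27  24  41  81 109 103 107 106 104 105 107]
```

Emit:
play_rows --gripper '[-1,-1,-0.6,-0.4,-0.2,-0.2,-0.2,-0.2]' --delta_pos '[[-0.1,0.28,3],[-0.1,0.28,7],[-0.1,0.28,11],[-0.1,0.28,13],[-0.1,0.28,14.5],[-0.1,0.28,15.4],[-0.1,0.28,15.9],[-0.1,0.28,15.9]]' --turn '[[0,0,0],[0,0,0],[0,0,0],[0,0,0],[0,0,0],[0,0,0],[0,0,0],[0,0,0]]'

```text
time: 2.65
position: [0.4485, -0.1095, 0.0437]
tool_rot: [1.0, -0.017, 0.0, 0.0]
ft_force: [0.3, -0.5, 0.0]
grip_width: 0.0528
grip_force: 0.0
```

Emit:
play_rows --gripper '[0.1,0.3,0.5,1,1,1,1,1]' --delta_pos '[[0,0,0],[0,0,0],[0,0,0],[0,0,0],[0,0,0],[0,0,0],[0,0,0],[0,0,0]]' --turn '[[0,0,0],[0,0,0],[0,0,0],[0,0,0],[0,0,0],[0,0,0],[0,0,0],[0,0,0]]' --squeeze 30

```text
time: 3.65
position: [0.4483, -0.1073, 0.0438]
tool_rot: [1.0, -0.018, 0.0, -0.001]
ft_force: [2.7, 9.6, 2.4]
grip_width: 0.0244
grip_force: 30.0
```

Emit:
play_rows --gripper '[1,1,1,1,1,1,1,1]' --delta_pos '[[0,-0.15,0],[0,-0.2,0],[0,-0.2,-0.3],[0,-0.2,-0.6],[0,-0.2,-0.9],[0,-0.2,-1.15],[0,-0.2,-1.25],[0,-0.2,-1.25]]' --turn '[[0,0,0],[0,0,0],[0,0,0],[0,0,0],[0,0,0],[0,0,0],[0,0,0],[0,0,0]]' --squeeze 40

```text
time: 4.65
position: [0.4484, -0.1072, 0.056]
tool_rot: [1.0, -0.017, 0.0, -0.0]
ft_force: [2.0, 2.4, -7.4]
grip_width: 0.0237
grip_force: 40.0
```

Emit:
play_rows --gripper '[1,1,1]' --delta_pos '[[0,0,-0.1],[0,0,-0.15],[0,0,-0.15]]' --turn '[[0,0,0],[0,0,0],[0,0,0]]'

```text
time: 5.03
position: [0.4484, -0.1072, 0.0567]
tool_rot: [1.0, -0.017, -0.0, -0.0]
ft_force: [3.6, 2.0, -23.1]
grip_width: 0.0241
grip_force: 40.0
```

Emit:
play_rows --gripper '[1,1,1,1,1,1,1,1,1,1,1,1]' --delta_pos '[[0,-0.3,0.05],[0,-1.5,0.05],[0,-3.5,0.05],[0,-6,0.05],[0,-8.5,0.05],[0,-11,0.05],[0,-13.5,0.05],[0,-16,0.05],[0,-18,0.05],[0,-19.3,0.05],[0,-19.9,0.05],[0,-19.9,0.05]]' --turn '[[0,0,0],[0,0,0],[0,0,0],[0,0,0],[0,0,0],[0,0,0],[0,0,0],[0,0,0],[0,0,0],[0,0,0],[0,0,0],[0,0,0]]'

```text
time: 6.52
position: [0.4547, 0.0923, 0.0568]
tool_rot: [1.0, -0.017, -0.001, -0.0]
ft_force: [2.7, 0.6, -25.1]
grip_width: 0.024
grip_force: 40.0
```

Emit:
play_rows --gripper '[1,1,1,1]' --delta_pos '[[0,-0.2,0],[0,-0.35,0],[0,-0.43,0],[0,-0.43,0]]' --turn '[[0,0,0],[0,0,0],[0,0,0],[0,0,0]]'

```text
time: 7.02
position: [0.4547, 0.0956, 0.0568]
tool_rot: [1.0, -0.017, -0.001, 0.0]
ft_force: [1.9, -0.6, -23.8]
grip_width: 0.0242
grip_force: 40.0
```

Emit:
play_rows --gripper '[1,1,1]' --delta_pos '[[0,-0.1,0],[0,-0.15,0],[0,-0.15,0]]' --turn '[[0,0,0],[0,0,0],[0,0,0]]'

```text
time: 7.4
position: [0.4548, 0.0969, 0.0568]
tool_rot: [1.0, -0.017, -0.001, 0.0]
ft_force: [2.7, -1.8, -25.0]
grip_width: 0.0236
grip_force: 40.0
```

Emit:
play_rows --gripper '[1,1,1,1,1,1,1]' --delta_pos '[[0,0,0.2],[0,0,0.5],[0,0,0.8],[0,0,1.1],[0,0,1.3],[0,0,1.3],[0,0,1.3]]' --turn '[[0,0,0],[0,0,0],[0,0,0],[0,0,0],[0,0,0],[0,0,0],[0,0,0]]'

```text
time: 8.28
position: [0.4549, 0.097, 0.0446]
tool_rot: [1.0, -0.017, -0.0, 0.0]
ft_force: [-1.1, -5.7, -4.9]
grip_width: 0.0237
grip_force: 40.0
```

Emit:
play_rows --gripper '[0.3,-0.2,-0.2,-0.2,-0.2,-0.2,-0.2,-0.2,-0.2]' --delta_pos '[[0,0,0],[0,0,0],[0,0,0],[0,0,0],[0,0,-2],[0,0,-6],[0,0,-11],[0,0,-15],[0,0,-15.5]]' --turn '[[0,0,0],[0,0,0],[0,0,0],[0,0,0],[0,0,0],[0,0,0],[0,0,0],[0,0,0],[0,0,0]]'

```text
time: 9.4
position: [0.4574, 0.0976, 0.2018]
tool_rot: [1.0, -0.017, 0.004, -0.0]
ft_force: [0.6, -0.9, -1.3]
grip_width: 0.0524
grip_force: 0.0
```

```bash
python3 - <<'E'
from h import *
import pickle
o=robot.get_obs(); print({k:np.round(o[k],4) for k in('time','q','position','tool_rot','ft_force')})
c=cam('wrist'); pickle.dump(c,open('w2.pkl','wb'));s=cam('scene');pickle.dump(s,open('s2.pkl','wb'))
a=cv2.resize(s['color'][180:330,160:480],None,fx=2,fy=2,interpolation=cv2.INTER_CUBIC)
b=np.zeros((600,640,3),np.uint8); b[:300]=a; b[300:]=c['color'][:300]
cv2.imwrite('pics/c2.png',b[:,:,::-1])
E
```

```text
{'time': np.float64(9.4), 'q': array([-2.9400e-02,  3.4570e-01,  1.8439e+00,  2.0000e-04,  9.4500e-01,
        1.5751e+00]), 'position': array([0.4574, 0.0976, 0.2018]), 'tool_rot': array([ 0.9999, -0.0169,  0.0035, -0.    ]), 'ft_force': array([ 0.5936, -0.9397, -1.3192])}
```

View pics/c2.png

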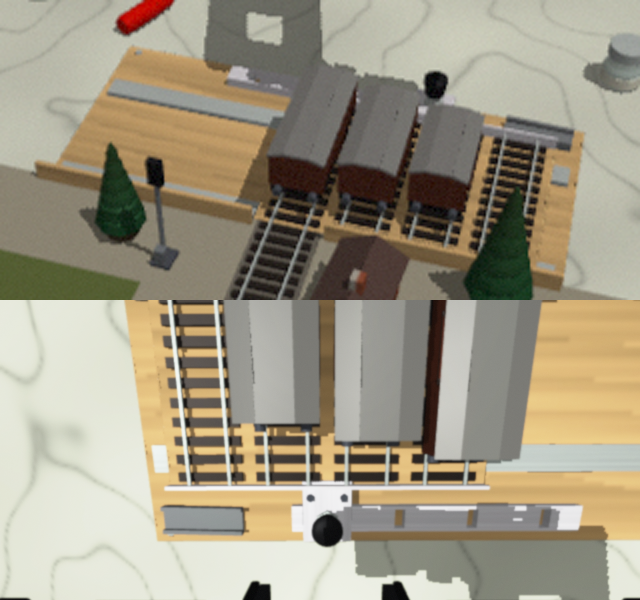

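The traverser stands with the long van's road in line with the exit. In the lower half, the knob is at (327,528). I'll check the knob height and take positions for the push.

```bash
python3 - <<'E'
from h import *
import pickle
c=pickle.load(open('w2.pkl','rb'));s=pickle.load(open('s2.pkl','rb'));s0=pickle.load(open('scene.pkl','rb'));w1=pickle.load(open('w1.pkl','rb'))
def blob(c,r):
    m=(c['color'].max(2)<60).astype(np.uint8);k=np.zeros_like(m);k[r[0]:r[1],r[2]:r[3]]=1
    n,l,st,ce=cv2.connectedComponentsWithStats(m*k);i=1+st[1:,4].argmax();return st[i],ce[i]
def tri(a,pa,b,pb):
    P=lambda c:np.array([[c['f'],0,c['cx']],[0,c['f'],c['cy']],[0,0,1]])@np.c_[c['R'],c['t']]
    X=cv2.triangulatePoints(P(a),P(b),np.array(pa,float).reshape(2,1),np.array(pb,float).reshape(2,1));return X[:3,0]/X[3,0]
a0=blob(s0,(196,216,278,300));b0=blob(w1,(200,245,310,346))
a1=blob(s,(212,232,368,388));b1=blob(c,(205,250,308,346))
print(a0,b0,tri(s0,a0[1],w1,b0[1]));print(a1,b1,tri(s,a1[1],c,b1[1]))
print('expected pix knob z .06 / .0695',proj(s,[.4549,.097,.06]),proj(s,[.4549,.097,.0695]), 'before',proj(s0,[.4484,-.1072,.06]))
R=np.array([[.99947,.0325],[-.0325,.99947]]);O=np.array([.5767,-.0092])
f=lambda p:(R.T@(p[:2]-O)).round(4)
print('van roof rear',f(ray(c,437,160,.105)),f(ray(c,520,160,.105)))
t=pickle.load(open('top.pkl','rb'))
for v,a,b in((75,301.3,313),(120,300,312),(165,299,311)): print('exit',f(ray(t,(a+b)/2,v,.039)))
print('signal foot, head',f(ray(t,345,161,.03)),f(ray(s,160/2+160,258/2+180,.03)))
E
```

```text
(array([283, 200,  11,  13, 116], dtype=int32), array([288.06896552, 205.62068966])) (array([314, 211,  30,  31, 733], dtype=int32), array([328.58799454, 226.21691678])) [ 0.44570049 -0.10744889  0.05412139]
(array([373, 216,  11,  14, 118], dtype=int32), array([377.33898305, 222.21186441])) (array([313, 215,  30,  31, 715], dtype=int32), array([327.23496503, 230.27972028])) [0.45259813 0.09721908 0.05515502]
expected pix knob z .06 / .0695 (np.float64(376.8516484735684), np.float64(221.15096873577298)) (np.float64(377.23254796409526), np.float64(217.83202916077988)) before (np.float64(287.5239932725936), np.float64(204.38235505880013))
van roof rear [-0.0647  0.0261] [-0.0649 -0.03  ]
exit [0.4011 0.0016]
exit [0.2695 0.0014]
exit [0.1398 0.0007]
signal foot, head [ 0.1561 -0.1121] [ 0.169  -0.1049]
```

Emit:
play_rows --gripper '[0,0.5,1,1,1,1,1,1,1,1,1]' --delta_pos '[[0.1,1,0],[0.2,2,0],[0.4,3.5,0],[0.5,5,0],[0.7,6.5,0],[0.9,8,0],[0.95,9.5,0],[0.95,10.3,0],[0.95,10.3,0],[0.95,10.3,0],[0.95,10.3,0]]' --turn '[[0,0,-0.17],[0,0,-0.34],[0,0,-0.51],[0,0,-0.68],[0,0,-0.85],[0,0,-1.02],[0,0,-1.19],[0,0,-1.36],[0,0,-1.53],[0,0,-1.57],[0,0,-1.57]]' --squeeze 10

```text
time: 10.88
position: [0.4602, -0.0056, 0.1973]
tool_rot: [0.72, 0.694, -0.001, -0.002]
ft_force: [0.1, 0.3, 0.6]
grip_width: 0.0005
grip_force: 0.0
```

Emit:
play_rows --gripper '[1,1,1,1,1,1,1,1,1,1]' --delta_pos '[[0,0,3],[0,0,7],[0,0,10],[0,0,11.5],[0,0,11.9],[0,0.6,11.9],[0,1.2,11.9],[0,1.8,11.9],[0,2.3,11.9],[0,2.7,11.9]]' --turn '[[0,0,0],[0,0,0],[0,0,0],[0,0,0],[0,0,0],[0,0,0],[0,0,0],[0,0,0],[0,0,0],[0,0,0]]'

```text
time: 12.12
position: [0.4889, -0.0068, 0.0803]
tool_rot: [0.719, 0.695, 0.0, 0.0]
ft_force: [1.0, -0.6, -0.7]
grip_width: 0.0003
grip_force: 0.0
```

```bash
python3 - <<'E'
from h import *
o=robot.get_obs(); print({k:np.round(o[k],4) for k in('time','position','tool_rot','ft_force')})
c=cam('scene');b=cv2.resize(c['color'][130:330,180:420],None,fx=3,fy=3,interpolation=cv2.INTER_CUBIC)
cv2.imwrite('pics/s3.png',b[:,:,::-1])
E
```

```text
{'time': np.float64(12.125), 'position': array([ 0.4889, -0.0068,  0.0803]), 'tool_rot': array([7.193e-01, 6.947e-01, 2.000e-04, 3.000e-04]), 'ft_force': array([ 1.0382, -0.6159, -0.6575])}
```

View pics/s3.png

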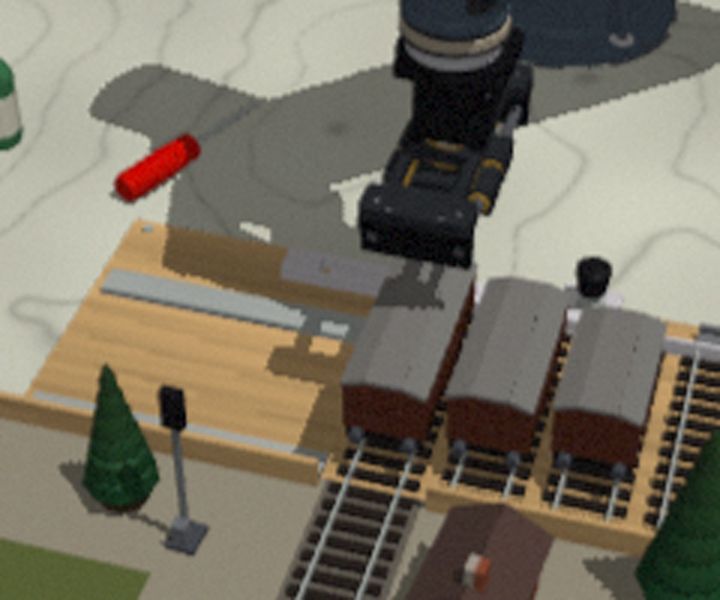

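The gripper stands just behind the long van with its body above the roof, clear of the signal and hut. Now the push, with a slow start and a tapered end.

Emit:
play_rows --gripper '[1,1,1,1,1,1,1,1,1,1,1,1]' --delta_pos '[[0,0.3,0],[0,0.6,0],[0,1,0],[0,1.5,0],[0,2.2,0],[0,3,0],[0,4,0],[0,5.1,0],[0,6.3,0],[0,7.5,0],[0,8.7,0],[0,9.9,0]]' --turn '[[0,0,0],[0,0,0],[0,0,0],[0,0,0],[0,0,0],[0,0,0],[0,0,0],[0,0,0],[0,0,0],[0,0,0],[0,0,0],[0,0,0]]'

```text
time: 13.68
position: [0.5882, -0.0102, 0.08]
tool_rot: [0.719, 0.695, 0.0, -0.0]
ft_force: [0.1, -0.0, -0.2]
grip_width: 0.0001
grip_force: 0.2
```

Emit:
play_rows --gripper '[1,1,1,1,1,1,1,1,1,1,1,1]' --delta_pos '[[0,1.2,0],[0,2.4,0],[0,3.6,0],[0,4.8,0],[0,5.9,0],[0,6.9,0],[0,7.8,0],[0,8.5,0],[0,9.1,0],[0,9.5,0],[0,9.8,0],[0,9.9,0]]' --turn '[[0,0,0],[0,0,0],[0,0,0],[0,0,0],[0,0,0],[0,0,0],[0,0,0],[0,0,0],[0,0,0],[0,0,0],[0,0,0],[0,0,0]]'

```text
time: 15.18
position: [0.6864, -0.0137, 0.0801]
tool_rot: [0.719, 0.695, -0.0, -0.0]
ft_force: [-0.2, 0.5, 1.0]
grip_width: 0.0005
grip_force: 0.1
```

```bash
python3 - <<'E'
from h import *
o=robot.get_obs(); print({k:np.round(o[k],4) for k in('time','position','tool_rot','ft_force')})
c=cam('scene');cv2.imwrite('pics/s4.png',c['color'][:,:,::-1])
E
```

```text
{'time': np.float64(15.175), 'position': array([ 0.6864, -0.0137,  0.0801]), 'tool_rot': array([ 0.7194,  0.6946, -0.    , -0.    ]), 'ft_force': array([-0.1666,  0.5251,  1.0371])}
```

View pics/s4.png

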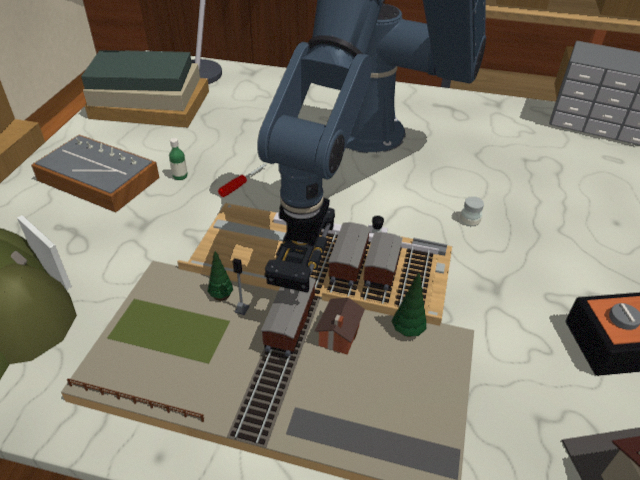

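The van stands on the exit track at about (288,325), past the hut. I'll push 2 cm more for margin, then back off and rise.

Emit:
play_rows --gripper '[1,1,1,1,1,1,1,1,1,1,1,1]' --delta_pos '[[0,0.3,0],[0,0.7,0],[0,1.1,0],[0,1.5,0],[0,1.8,0],[0,2,0],[0,2,0],[0,1.5,0],[0,-0.5,0],[0,-2.5,-1],[0,-6,-5],[0,-10,-10]]' --turn '[[0,0,0],[0,0,0],[0,0,0],[0,0,0],[0,0,0],[0,0,0],[0,0,0],[0,0,0],[0,0,0],[0,0,0],[0,0,0],[0,0,0]]'

```text
time: 16.73
position: [0.5854, -0.0101, 0.1788]
tool_rot: [0.719, 0.695, -0.001, -0.001]
ft_force: [0.5, -1.0, 1.0]
grip_width: 0.0004
grip_force: 0.0
```

Emit:
play_rows --gripper '[1,1,1,1,1]' --delta_pos '[[0,-4,-3],[0,-8,-5],[0,-12,-5],[0,-14,-5],[0,-14,-5]]' --turn '[[0,0,0],[0,0,0],[0,0,0],[0,0,0],[0,0,0]]'

```text
time: 17.35
position: [0.4456, -0.0049, 0.2292]
tool_rot: [0.719, 0.695, -0.0, -0.0]
ft_force: [-0.0, -0.1, -0.9]
grip_width: 0.0003
grip_force: 0.0
```

```bash
python3 - <<'E'
from h import *
o=robot.get_obs(); print({k:np.round(o[k],4) for k in('time','position','ft_force')})
c=cam('scene');t=cam('top')
b=np.zeros((600,640,3),np.uint8);b[:360]=cv2.resize(c['color'][180:360,160:480],None,fx=2,fy=2);b[360:]=cv2.resize(t['color'][60:180,180:500],None,fx=2,fy=2)
cv2.imwrite('pics/f.png',b[:,:,::-1])
import pickle;pickle.dump((c,t),open('f.pkl','wb'))
E
```

```text
{'time': np.float64(17.35), 'position': array([ 0.4456, -0.0049,  0.2292]), 'ft_force': array([-0.0247, -0.1207, -0.8512])}
```

View pics/f.png

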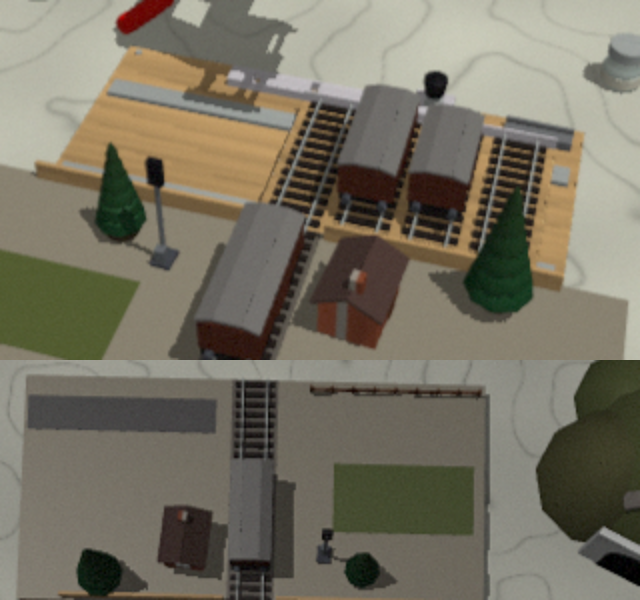

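The van is upright on the exit track, its rear edge (top view, row ~568) well beyond the deck edge (~row 597). The other vans, the trees, the hut and the signal are in place. Handing in.

```bash
python3 -c "
from rig import robot
print(robot.hand_in())"
```

```text
the job is handed in; nothing more can be done
None
```

The longest van is out on the exit track, upright and wholly clear of the traverser, with the pin dropped home at the 4th road and everything else in place; the job is handed in at about 17.5 s, but the hand-in returned no verdict.

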